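# Seat a coating mask on its locating pins and lock it

## Task

Lift the slotted steel mask plate off the worktop by its black grip bar, lay it gently on the three locating pins of the aluminium jig with its two-slot end over the two-pin end, and slide it along until all three slots drop over the pins and it lies flush on the bed. Never press or push it hard against the pins. Then push the keeper slide of the jig fully home over the edge of the mask to lock it, and let go; leave the copper strip, the glass dish and the tweezers alone.

Things in the scene. Friction and masses are not known exactly. Their poses are not given: they have to be found in the camera images.
- jig: Fixed aluminium jig; origin under its bed's centre, at worktop height. Bed 190 mm along jig x, 130 along y, flat top at z = 25 mm. A keeper block with rails stands beside it: y = 65 to 115, x = -25 to 25, 36 mm high. The seated mask has the jig's x and y directions. On the pin tips the mask rests level, underside at z = 32; seated, at 25.
- jig_bed (a point): Centre of the bed's top, axes as the jig's. Three round steel pins, 8 mm thick, stand 7 mm out of the bed: nominally two at x = -44, y = +36 and -36 mm, one at x = +44, y = 0. They sit on one carriage, clamped up to 11 mm either way along x from there: all three shifted alike, none in y. The shift differs every time and is not measured: feel for it. Ordinary forces do not move it.
- mask: Loose flat steel plate, 150 mm along its x, 100 along y, 5 thick, about 0.2 kg; origin: centre of its underside. Through slots for the pins, 10.4 mm along x by 12.5 along y: two at x = -44, y = +36 and -36 mm, one at x = +44, y = 0. Four windows 16 x 18 mm at x = +-24, y = +-19. It slides on the pin tips under its own weight (drag 1 to 4 N, more if weighed on) and drops by itself when they meet the pins.
- mask_grip (a point): Where to grip the mask: in the upright black bar on its middle, 32 mm above the mask's underside. The bar is 12 mm thick along mask x (the fingers close along this), 44 mm long along mask y, its top 45 mm above the underside. Axes as the mask's.
- keeper (a joint): Keeper slide, m: 0 = open, 0.018 = fully home, moved towards jig -y. It starts within 2 mm of open, stays where it is left, takes about 2 N. Its steel tongue (32 mm wide, 4 thick, top at jig z = 36 mm) then covers 7 mm of the mask's +y edge; it clears a seated mask by 2 mm but runs against one still on the pin tips.
- keeper_post (a point): On the axis of the keeper's upright round post, 14 mm thick, which moves with the slide; 12 mm below the post's top, 60 mm above the worktop, 24 mm above the tongue. Open, it stands at jig x = 0, y = +92 mm. Pinch or push it towards jig -y. Axes as the jig's.
- copper_strip: Bystander: bent copper electrode strip lying loose on the worktop, 22 x 117 x 14 mm. Origin: centre of its underside.
- petri_dish: Bystander: round glass dish, 62 mm across, 14 mm high, loose. Origin: centre of its underside.
- tweezers: Bystander: steel tweezers lying loose, 124 mm long. Origin: centre of their underside.

How it is judged:
On the way, in this order (a step that is already met when the one before it is completed fails the run):
1. the mask lies flush on the bed with all three pins in its slots, keeper still open (z of mask in the frame of jig between 0.022 and 0.0268 m and x of mask in the frame of jig between -0.014 and 0.014 m and y of mask in the frame of jig between -0.006 and 0.006 m and angle between mask's own z axis and vertical below 0.03 rad and angle between the x axis of mask and the x axis of jig, either way round below 0.12 rad and value of joint keeper below 0.008 m), for 0.2 s.
2. the keeper is pushed home over the seated mask (z of mask in the frame of jig between 0.022 and 0.0268 m and x of mask in the frame of jig between -0.014 and 0.014 m and y of mask in the frame of jig between -0.006 and 0.006 m and angle between mask's own z axis and vertical below 0.03 rad and angle between the x axis of mask and the x axis of jig, either way round below 0.12 rad and value of joint keeper above 0.014 m), for 0.2 s.
At the end, for the whole second after the job is handed in: Mask flush on the bed (within 1.8 mm), level (0.03 rad), turned as the jig (0.12 rad), its centre within 14 mm along jig x and 6 mm along jig y of the jig's, so all three pins are in their slots; keeper past 14 of its 18 mm; mask at rest (all of step 2 and linear speed of mask below 0.01 m/s); the robot touches nothing.
It fails at once if the mask is pressed, pushed or dropped against the jig with more than 25 N (contact force between mask and jig above 25 N).
It fails at once if the copper strip is moved more than 20 mm (distance of copper_strip from where it was at the start of the episode above 0.02 m).
It fails at once if the glass dish is moved more than 20 mm (distance of petri_dish from where it was at the start of the episode above 0.02 m).
It fails at once if the tweezers is moved more than 20 mm (distance of tweezers from where it was at the start of the episode above 0.02 m).
It also fails if it takes over 48 s, if anything falls off the work surface, if the arm or the gripper's body presses on something with over 40 N, if the wrist force passes 120 N, or if a joint passes its speed limit or range.

## Robot

A 7-joint arm with a two-finger parallel gripper is mounted at the origin on a cart in front of the work surface, level with it; the furniture and walls round the work are solid. World frame = base frame: x ahead of the robot, y to its left, z up, the work surface at z = 0. Lengths are in m, angles in rad, forces in N, time in s.
With the tool pointing down it reaches from about 0.4 to 0.85 m from the base axis. Payload 4.5 kg.
Tool frame: the origin (TCP) lies midway between the tips of the shut fingers; the grasp point (between the pads) lies 19 mm behind it; z points along the fingers, y is the line along which they close (so a half turn about z gives the same grasp; the last joint's range is limited). The gripper opens to 88 mm and grips with 3 to 60 N. Pads are 18 mm wide; open, the fingers measure 123 mm over their backs; the gripper's body (75 mm by 187 mm) begins 45 mm behind the grasp point.
Start: joints at [1.289, 0.689, -0.195, 1.565, 0.157, 0.902, -0.215], TCP at [0.194, -0.594, 0.239] pointing down, gripper open.
Joint ranges: [-3.01, 3.01], [-0.46, 2.08], [-1.47, 1.51], [0.13, 2.56], [-1, 4.14], [0.04, 2.09], [-2.66, 2.66]. Speed limits (rad/s): [2.57, 2.57, 3.14, 3.14, 3.14, 3.14, 3.14].

## Interface

Orientations are given as a unit quaternion [x, y, z, w].
In Python, from plant import r gives the robot as it stands. The module is installed in compiled form; this text tells all that it offers.
- The arm moves only by the tool step_arm, never from a script. Its argument "series" is a list of rows, each a list of 7 numbers: the shift along the world's x, y, z in mm, then the turn, a rotation vector about the world's x, y, z in rad, then the closure, from 0 (fully open) to 1 (shut). A call has 1 to 20 rows; each row shifts and turns the commanded pose from where the row before left it; what a row does not reach is not made up. A row lasts 1/10 s, in which the tool goes at most 50 mm and 8.59 degrees, less where a joint would pass 70% of its speed; a pose out of reach is approached as far as the arm can. A call is refused whole if a number of a shift passes 50 or a number of a turn 0.15, either way. A call with a gripper value outside its range is refused whole. The fingers move at their own pace and stop on an object; "force" is the grip in N (left out, the last holds). Time passes only in rows, so rows that do not move let the fingers close. It gives the time, the measured TCP pose, the force, the opening and the grip force at its end, in the units of the state.
- r.get_state(): the state, without advancing time (a new reading comes with each control period).
- r.snapshot(name): name is "side" or "top"; returns (picture, depth): 400x640x3 uint8, blue, green, red; 400x640 float32, m along the optical axis (not along the pixel's ray), 0 where there is no reading.
- r.get_calibration(name): a dict with "intrinsics" (3x3 intrinsics, pixels), "pose" (4x4, takes a point from camera to world coordinates). Camera axes: x right, y up, looking along -z (the intrinsics and any distortion apply to the point x, -y, -z); pixel columns grow to the right and rows downward; lengths in m; the calibration is good to about 2 mm. A picture is of the moment at which its call begins. get_calibration takes no time and is no camera call.
- r.finish_job(): hands the job in; it is judged then, once.
The state is a dict: "clock": time; "q": joint angles; "qd": joint speeds; "joint_torque": joint torques, N m; "tool_pos": TCP position; "eef_rot": TCP orientation; "contact_force": force on the tool from outside, world axes, zero at the start; "moment": the same for the moment, N m; "opening": opening from 0.0 (shut) to 1.0 (fully open); "finger_force": force on a finger pad.
Only numpy, scipy, OpenCV 4.12 (cv2) and the standard library are available. Lean on these libraries where they do the work, as an engineer would, in place of code of your own. Each camera call takes 0.05 s, during which the arm holds its last target. There are 200 camera calls.

## Working session

There is one attempt and no reset: what is moved stays moved. The work goes in short steps, Python scripts to look and compute and a tool call to move; the robot and the scene stay as the last step left them, time stands still between calls to the robot, and variables do not carry over. Pictures are saved under pics/ and viewed, at most 10 in all, crops included, and the job is handed in when it is done.

Besides the shell and the picture viewer there is one more tool, called by a JSON object that holds its "api" and its "payload". step_arm: Moves the arm, as the interface text tells. Its arguments: {"type":"object","properties":{"series":{"type":"array"},"force":{"type":"number"}},"required":["series"]}

```bash
mkdir -p pics; cat > h.py <<'E'
import numpy as np, cv2
from plant import r
def cloud(name):
    im,d=r.snapshot(name); c=r.get_calibration(name); K=np.array(c['intrinsics']); T=np.array(c['pose'])
    v,u=np.mgrid[:400,:640]
    P=np.stack([(u-K[0,2])/K[0,0]*d, -(v-K[1,2])/K[1,1]*d, -d],-1)
    W=P@T[:3,:3].T+T[:3,3]; W[d==0]=np.nan
    return im,d,W,c
E
python3 - <<'E'
from h import *
for n in('top','side'):
    im,d,W,c=cloud(n); cv2.imwrite(f'pics/{n}0.png',im); np.savez(f'{n}0.npz',im=im,W=W,d=d)
    print(n,{k:np.round(v,3).tolist() for k,v in c.items()})
s=r.get_state();print(s)
E
```

```text
top {'intrinsics': [[379.669, 0.0, 322.323], [0.0, 379.669, 195.28], [0.0, 0.0, 1.0]], 'pose': [[-0.006, 0.998, -0.058, 0.552], [-1.0, -0.006, 0.007, -0.179], [0.007, 0.058, 0.998, 0.935], [0.0, 0.0, 0.0, 1.0]]}
side {'intrinsics': [[488.739, 0.0, 313.5], [0.0, 488.739, 208.688], [0.0, 0.0, 1.0]], 'pose': [[-0.393, 0.693, -0.604, 0.035], [-0.92, -0.286, 0.27, 0.064], [0.014, 0.661, 0.75, 0.771], [0.0, 0.0, 0.0, 1.0]]}
{'clock': 0.1, 'q': array([ 1.28880702,  0.68989003, -0.1945593 ,  1.56622248,  0.15732891,
        0.90248469, -0.21511407]), 'qd': array([ 0.00202449, -0.00132202,  0.00103331, -0.00380432,  0.00075104,
       -0.00028171,  0.00067991]), 'joint_torque': array([-2.48964418e-03, -5.28503323e+01, -1.27157271e+00, -1.53835666e+01,
       -5.26488782e-02,  2.01349707e-03,  4.40550423e-05]), 'tool_pos': array([ 0.19390585, -0.5935774 ,  0.2380022 ]), 'eef_rot': array([ 9.87551682e-01,  1.57292815e-01, -1.82124281e-04, -7.83213638e-04]), 'contact_force': array([ 0.69737291, -0.14061949,  0.38649385]), 'moment': array([ 0.01959192,  0.03525487, -0.01121438]), 'finger_force': 0.0, 'opening': 0.9988637285116161}
```

View pics/top0.png

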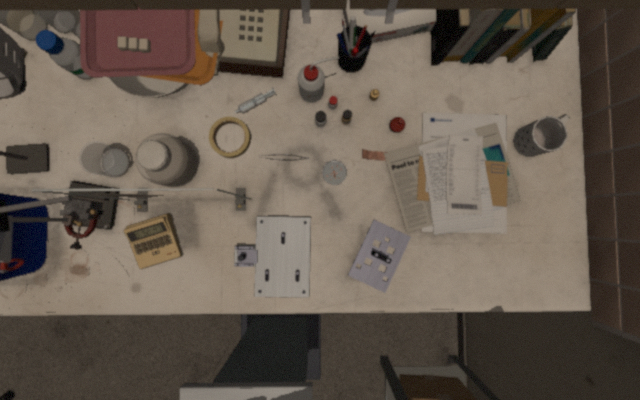

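View pics/side0.png

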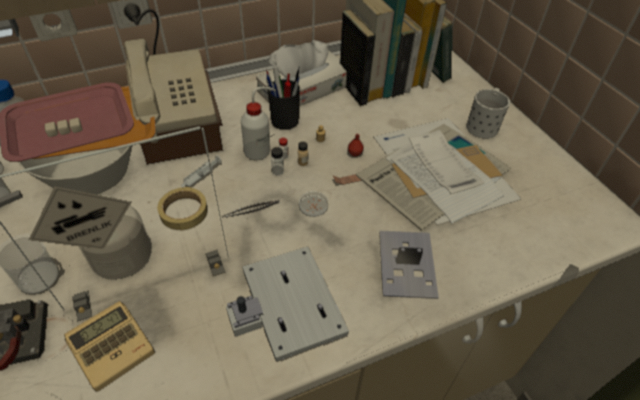

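The top view shows the jig at about (283,257) with its keeper at (245,255) on the left. The single pin is at (283,238) and the pair at (266,275) and (298,275). The mask is at (380,256) with its bar at (381,256), and a transparent shield stands near (240,195). The side view agrees. Next I'll measure these.

```bash
python3 - <<'E'
from h import *
z=np.load('top0.npz');im,W=z['im'],z['W']
T=np.array(r.get_calibration('top')['pose'])
K=np.array(r.get_calibration('top')['intrinsics'])
def ray(u,v,h):
    d=T[:3,:3]@np.array([(u-K[0,2])/K[0,0],-(v-K[1,2])/K[1,1],-1]);return T[:3,3]+d*(h-T[2,3])/d[2]
for (u0,u1,v0,v1),h,nm,lo,hi in [((335,420,205,300),.005,'mask',.002,.05),((252,318,208,305),.025,'bed',.018,.032)]:
    g=im[v0:v1,u0:u1].astype(int); Z=W[v0:v1,u0:u1,2]
    print(nm,'Z pct',np.nanpercentile(Z,[5,25,50,75,95]).round(4))
    if nm=='mask': m=((g[...,0]-g[...,2])>8)
    else: m=(np.abs(Z-h)<.008)
    m=m.astype(np.uint8)
    m=cv2.morphologyEx(m,cv2.MORPH_OPEN,np.ones((3,3)))
    cs,_=cv2.findContours(m,cv2.RETR_EXTERNAL,cv2.CHAIN_APPROX_NONE); c=max(cs,key=cv2.contourArea)
    pts=np.array([ray(p[0][0]+u0,p[0][1]+v0,h)[:2] for p in c],np.float32)*1000
    R=cv2.minAreaRect(pts); print(nm,R,cv2.boxPoints(R).round(0).tolist(),'area px',cv2.contourArea(c))
# black parts: bar by dark
def dark(u0,u1,v0,v1,thr,h):
    g=im[v0:v1,u0:u1].max(2); n,l,s,c=cv2.connectedComponentsWithStats((g<thr).astype(np.uint8))
    for i in range(1,n):
        if s[i,4]>5: print(' dark',(c[i]+[u0,v0]).round(1),s[i,2:],(ray(*(c[i]+[u0,v0]),h)[:2]*1000).round(1), np.nanmedian(W[v0:v1,u0:u1,2][l==i]).round(3))
dark(350,412,222,292,60,.045); dark(256,312,216,298,80,.03); dark(230,258,240,270,70,.072)
print(np.median(im[240:290,370:375],(0,1)))
# shield: heights
for n in('top',):
    w=W[185:215,60:260]; m=w[...,2]>.03
    print('shield',np.nanpercentile(w[m][:,0],[1,50,99]),np.nanpercentile(w[m][:,1],[1,50,99]),np.nanpercentile(w[m][:,2],[1,50,99]))
a=cv2.resize(im[205:305,340:420],None,fx=5,fy=5,interpolation=cv2.INTER_CUBIC);b=cv2.resize(im[205:305,230:310],None,fx=5,fy=5,interpolation=cv2.INTER_CUBIC)
cv2.imwrite('pics/z0.png',np.clip(np.hstack([b,a]).astype(int)*3//2,0,255).astype(np.uint8))
for u,v in[(370,154),(333,172),(285,157),(240,205),(240,190)]: print((u,v),ray(u,v,.01).round(3),W[v,u].round(3))
E
```

```text
mask Z pct [-0.0019  0.      0.0018  0.005   0.0097]Traceback (most recent call last):
  File "<stdin>", line 14, in <module>
ValueError: max() iterable argument is empty
```

```bash
cat > m.py <<'E'
from h import *
z=np.load('top0.npz');im,W=z['im'],z['W']
T=np.array(r.get_calibration('top')['pose'])
K=np.array(r.get_calibration('top')['intrinsics'])
def ray(u,v,h):
    d=T[:3,:3]@np.array([(u-K[0,2])/K[0,0],-(v-K[1,2])/K[1,1],-1]);return T[:3,3]+d*(h-T[2,3])/d[2]
for (u0,u1,v0,v1),h,nm,lo,hi in [((335,420,208,300),.005,'mask',.002,.05),((252,318,208,305),.025,'bed',.018,.032)]:
    g=im[v0:v1,u0:u1].astype(int); Z=W[v0:v1,u0:u1,2]
    f=g[...,0]-g[...,2]; print(nm,'Z',np.nanpercentile(Z,[5,50,95]).round(4),'b-r',np.percentile(f,[5,25,50,75,95]))
    if nm=='mask':
        f8=np.clip(f+128,0,255).astype(np.uint8); t,m=cv2.threshold(f8,0,1,cv2.THRESH_OTSU); print('thr',t-128)
    else: m=(np.abs(Z-h)<.008)
    m=cv2.morphologyEx(m.astype(np.uint8),cv2.MORPH_OPEN,np.ones((3,3)))
    cs,_=cv2.findContours(m,cv2.RETR_EXTERNAL,cv2.CHAIN_APPROX_NONE); c=max(cs,key=cv2.contourArea)
    pts=np.array([ray(p[0][0]+u0,p[0][1]+v0,h)[:2] for p in c],np.float32)*1000
    R=cv2.minAreaRect(pts); print(nm,R,cv2.boxPoints(R).round(0).tolist(),'area px',cv2.contourArea(c))
def dark(u0,u1,v0,v1,thr,h):
    g=im[v0:v1,u0:u1].max(2); n,l,s,c=cv2.connectedComponentsWithStats((g<thr).astype(np.uint8))
    for i in range(1,n):
        if s[i,4]>5: print(' dark',(c[i]+[u0,v0]).round(1),s[i,2:],(ray(*(c[i]+[u0,v0]),h)[:2]*1000).round(1), np.nanmedian(W[v0:v1,u0:u1,2][l==i]).round(3))
dark(350,412,222,292,50,.045); print(); dark(256,312,216,298,80,.03); print();dark(230,258,240,270,70,.072)
w=W[185:215,60:260]; m=w[...,2]>.03
print('shield',[np.nanpercentile(w[m][:,k],[1,50,99]).round(3) for k in range(3)])
a=cv2.resize(im[205:305,340:420],None,fx=5,fy=5,interpolation=cv2.INTER_CUBIC);b=cv2.resize(im[205:305,230:310],None,fx=5,fy=5,interpolation=cv2.INTER_CUBIC)
cv2.imwrite('pics/z0.png',np.clip(np.hstack([b,a]).astype(int)*3//2,0,255).astype(np.uint8))
for u,v in[(370,154),(333,172),(285,157),(240,205),(240,190)]: print((u,v),ray(u,v,.01).round(3),W[v,u].round(3))
E
python3 m.py
```

```text
mask Z [-0.0019  0.0018  0.0094] b-r [-31. -29. -27.  -8.  -4.]
thr -17.0
mask ((458.2454833984375, -321.8746337890625), (102.15824890136719, 151.96514892578125), 64.02298736572266) [[368.0, -335.0], [504.0, -401.0], [549.0, -309.0], [412.0, -243.0]] area px 2487.5
bed Z [-0.0008  0.0248  0.0283] b-r [-31. -26. -17. -16. -12.]
bed ((459.722900390625, -87.28216552734375), (134.3733367919922, 189.57090759277344), 88.57928466796875) [[363.0, -152.0], [553.0, -157.0], [556.0, -22.0], [367.0, -18.0]] area px 4255.5
 dark [379.7 255.1] [15 11 64] [ 463.2 -317.7] 0.044

 dark [282.8 239.4] [ 4  7 18] [500.3 -90.7] 0.025
 dark [266.5 276.8] [ 4  7 22] [412.8 -52.4] 0.025
 dark [297.  277.5] [ 3  6 18] [ 410.7 -124.2] 0.026

 dark [243.7 245. ] [17  3 22] [490.8  -6.8] 0.016
 dark [241.9 256.2] [ 8  9 47] [465.7  -2.7] 0.071
shield [array([0.563, 0.596, 0.63 ]), array([-0.012,  0.285,  0.41 ]), array([0.03 , 0.069, 0.326])]
(370, 154) [ 0.707 -0.303  0.01 ] [ 0.707 -0.304  0.005]
(333, 172) [ 0.663 -0.212  0.01 ] [ 0.664 -0.212  0.002]
(285, 157) [ 0.7   -0.094  0.01 ] [ 0.702 -0.093 -0.001]
(240, 205) [0.583 0.015 0.01 ] [0.583 0.016 0.006]
(240, 190) [0.62  0.015 0.01 ] [0.62  0.017 0.003]
```

View pics/z0.png

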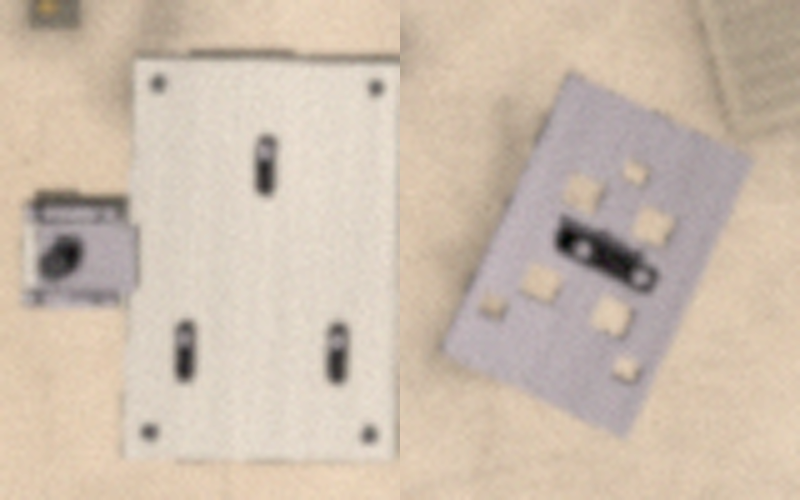

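The zoom shows the pins as light spots near the top (+x) ends of the bed slots, so the carriage is shifted roughly +5 to +8 mm in x. The mask's single slot is at the upper right, about (387,239) in full-frame pixels, which gives a mask yaw of about -25.5°. The jig's yaw is about -1.5° and its centre is near (459.5, -88). The mask centre is near (459.5, -322).

{"api": "step_arm", "payload": {"series": [[22, 22.6, -10, 0, 0, 0.0675, 0], [22, 22.6, -10, 0, 0, 0.0675, 0], [22, 22.6, -10, 0, 0, 0.0675, 0], [22, 22.6, -10, 0, 0, 0.0675, 0], [22, 22.6, -10, 0, 0, 0.0675, 0], [22, 22.6, -10, 0, 0, 0.0675, 0], [22, 22.6, -10, 0, 0, 0.0675, 0], [22, 22.6, -10, 0, 0, 0.0675, 0], [22, 22.6, -10, 0, 0, 0.0675, 0], [22, 22.6, -10, 0, 0, 0.0675, 0], [22, 22.6, -10, 0, 0, 0.0675, 0], [22, 22.6, -10, 0, 0, 0.0675, 0], [0, 0, 0, 0, 0, 0, 0], [0, 0, 0, 0, 0, 0, 0]], "force": 25}}

```text
clock: 1.5
tool_pos: [0.4581, -0.3222, 0.1182]
eef_rot: [0.845, 0.534, -0.0, -0.001]
contact_force: [0.2, 0.3, 0.7]
opening: 0.994
finger_force: 0.0
```

{"api": "step_arm", "payload": {"series": [[0.2, 0, -15, 0, 0, 0, 0], [0.2, 0, -15, 0, 0, 0, 0], [0.2, 0, -15, 0, 0, 0, 0], [0.2, 0, -15, 0, 0, 0, 0], [0.2, 0, -15, 0, 0, 0, 0.3], [0, 0, -15, 0, 0, 0, 0.4], [0, 0, -10, 0, 0, 0, 0.5], [0, 0, -5, 0, 0, 0, 0.6], [0, 0, 0, 0, 0, 0, 0.7], [0, 0, 0, 0, 0, 0, 0.8], [0, 0, 0, 0, 0, 0, 0.9], [0, 0, 0, 0, 0, 0, 1], [0, 0, 0, 0, 0, 0, 1], [0, 0, 0, 0, 0, 0, 1], [0, 0, 0, 0, 0, 0, 1], [0, 0, 0, 0, 0, 0, 1]]}}

```text
clock: 3.1
tool_pos: [0.4594, -0.323, 0.014]
eef_rot: [0.846, 0.534, 0.0, 0.0]
contact_force: [0.3, 0.9, 2.3]
opening: 0.13
finger_force: 25.0
```

{"api": "step_arm", "payload": {"series": [[0, 0, 10, 0, 0, 0, 1], [0, 0, 15, 0, 0, 0, 1], [0, 0, 20, 0, 0, 0, 1], [0, 18, 15, 0, 0, 0.0322, 1], [0, 18, 0, 0, 0, 0.0322, 1], [0, 18, 0, 0, 0, 0.0322, 1], [0, 18, 0, 0, 0, 0.0322, 1], [0, 18, 0, 0, 0, 0.0322, 1], [0, 18, 0, 0, 0, 0.0322, 1], [0, 18, 0, 0, 0, 0.0322, 1], [0, 18, 0, 0, 0, 0.0322, 1], [0, 18, 0, 0, 0, 0.0322, 1], [0, 18, 0, 0, 0, 0.0322, 1], [0, 18, 0, 0, 0, 0.0322, 1], [0, 18, 0, 0, 0, 0.0322, 1], [0, 18, 0, 0, 0, 0.0322, 1], [0, 0, 0, 0, 0, 0, 1], [0, 0, 0, 0, 0, 0, 1]]}}

```text
clock: 4.9
tool_pos: [0.4594, -0.0893, 0.0744]
eef_rot: [0.716, 0.698, -0.0, 0.001]
contact_force: [-0.8, -0.9, -2.1]
opening: 0.13
finger_force: 25.0
```

```bash
python3 - <<'E'
from h import *
o=[]
for n in('top','side'):
    im,d,W,c=cloud(n); np.savez(f'{n}1.npz',im=im,W=W)
    a=im[195:310,220:335] if n=='top' else im[225:375,215:365]
    o.append(cv2.resize(a,(400,400),interpolation=cv2.INTER_CUBIC))
cv2.imwrite('pics/z1.png',np.clip(np.hstack(o).astype(int)*3//2,0,255).astype(np.uint8))
s=r.get_state();print(s['tool_pos'],s['eef_rot'],s['contact_force'])
E
```

```text
[ 0.4591699  -0.09032498  0.07411648] [ 7.17132090e-01  6.96937021e-01 -2.52034569e-04  5.39854626e-04] [ 0.14474179 -0.89767733 -2.52173672]
```

View pics/z1.png

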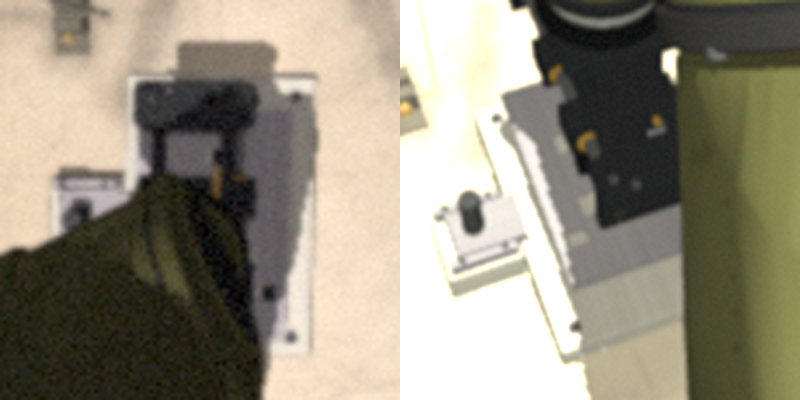

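The top view shows the mask held over the bed, with its lower slot visible at zoom (268,292), which puts the mask centre at y ≈ -90. The side view shows the mask level and parallel to the bed. I'll shift +1 mm in y and lower it.

{"api": "step_arm", "payload": {"series": [[0, 0.5, -8, 0, 0, 0, 1], [0, 0.5, -8, 0, 0, 0, 1], [0, 0, -6, 0, 0, 0, 1], [0, 0, -3, 0, 0, 0, 1], [0, 0, -1, 0, 0, 0, 1], [0, 0, 0, 0, 0, 0, 1], [0, 0, 0, 0, 0, 0, 1]]}}

```text
clock: 5.7
tool_pos: [0.4592, -0.0879, 0.0478]
eef_rot: [0.716, 0.698, 0.0, 0.0]
contact_force: [-0.1, -0.1, -1.6]
opening: 0.133
finger_force: 25.0
```

{"api": "step_arm", "payload": {"series": [[0, 0, -0.5, 0, 0, 0, 1], [0, 0, -0.5, 0, 0, 0, 1], [0, 0, 0, 0, 0, 0, 1]]}}

```text
clock: 6.0
tool_pos: [0.4592, -0.0879, 0.0468]
eef_rot: [0.716, 0.698, 0.0, 0.0]
contact_force: [-0.2, 1.2, -1.6]
opening: 0.132
finger_force: 25.0
```

{"api": "step_arm", "payload": {"series": [[0, -0.8, -0.5, 0, 0, 0, 1], [0, 0, -0.5, 0, 0, 0, 1], [0, 0, 0, 0, 0, 0, 1], [0, 0, 0, 0, 0, 0, 1]]}}

```text
clock: 6.4
tool_pos: [0.4592, -0.0889, 0.0461]
eef_rot: [0.716, 0.698, 0.0, 0.0]
contact_force: [-0.3, 0.3, 5.1]
opening: 0.134
finger_force: 25.0
```

```bash
python3 -c "
from plant import r
s=r.get_state();print(s['tool_pos'],s['contact_force'],s['moment'])"
```

```text
[ 0.45920546 -0.08885682  0.04607268] [-0.25216013  0.33144802  5.14949063] [-0.09438688  0.05111827 -0.00998631]
```

{"api": "step_arm", "payload": {"series": [[0, 0, 0, 0, 0, 0, 0.84], [0, 0, 0, 0, 0, 0, 0.835], [0, 0, 0, 0, 0, 0, 0.835], [1, 0, 0, 0, 0, 0, 0.835], [1, 0, 0, 0, 0, 0, 0.835], [1, -0.1, 0, 0, 0, 0, 0.835], [0, 0, 0, 0, 0, 0, 0.835]], "force": 5}}

```text
clock: 7.1
tool_pos: [0.462, -0.0888, 0.0457]
eef_rot: [0.716, 0.698, -0.0, -0.0]
contact_force: [-0.5, -0.6, -1.1]
opening: 0.163
finger_force: 0.4
```

{"api": "step_arm", "payload": {"series": [[1, 0, 0, 0, 0, 0, 0.835], [1, 0, 0, 0, 0, 0, 0.835], [0, 0, 0, 0, 0, 0, 0.835]]}}

```text
clock: 7.4
tool_pos: [0.4645, -0.0888, 0.0457]
eef_rot: [0.716, 0.698, 0.0, 0.0]
contact_force: [0.2, -0.1, -0.6]
opening: 0.169
finger_force: 0.2
```

{"api": "step_arm", "payload": {"series": [[1, -0.1, 0, 0, 0, 0, 0.835], [1, 0, 0, 0, 0, 0, 0.835], [0, 0, 0, 0, 0, 0, 0.835]]}}

```text
clock: 7.7
tool_pos: [0.4664, -0.0889, 0.0457]
eef_rot: [0.716, 0.698, 0.0, 0.0]
contact_force: [-0.6, 0.2, -0.9]
opening: 0.167
finger_force: 0.2
```

{"api": "step_arm", "payload": {"series": [[1, 0, 0, 0, 0, 0, 0.835], [1, 0, 0, 0, 0, 0, 0.835], [0, 0, 0, 0, 0, 0, 0.835]]}}

```text
clock: 8.0
tool_pos: [0.4688, -0.0889, 0.0458]
eef_rot: [0.716, 0.698, 0.001, 0.0]
contact_force: [-1.0, 1.0, -0.5]
opening: 0.167
finger_force: 0.0
```

```bash
python3 - <<'E'
from h import *
im,d,W,c=cloud('side')
cv2.imwrite('pics/z2.png',np.clip(cv2.resize(im[225:375,215:365],(600,600),interpolation=cv2.INTER_CUBIC).astype(int)*5//4,0,255).astype(np.uint8))
# mask/bed heights by depth along window of visible surface
w=W[225:375,215:365].reshape(-1,3); w=w[(w[:,2]>.02)&(w[:,2]<.045)&(w[:,0]>.39)&(w[:,0]<.53)&(w[:,1]<-.042)&(w[:,1]>-.085)]
print(len(w),np.percentile(w[:,2],[10,25,50,75,90]).round(4))
s=r.get_state();print(s['tool_pos'],s['contact_force'],s['moment'],s['finger_force'],s['opening'])
E
```

```text
1378 [0.0282 0.0298 0.0309 0.0318 0.0327]
[ 0.46872258 -0.08884459  0.0458243 ] [-0.432474    0.47667314  0.35034361] [-0.03618832 -0.07908917  0.01317751] 0.0 0.16226884663676788
```

View pics/z2.png

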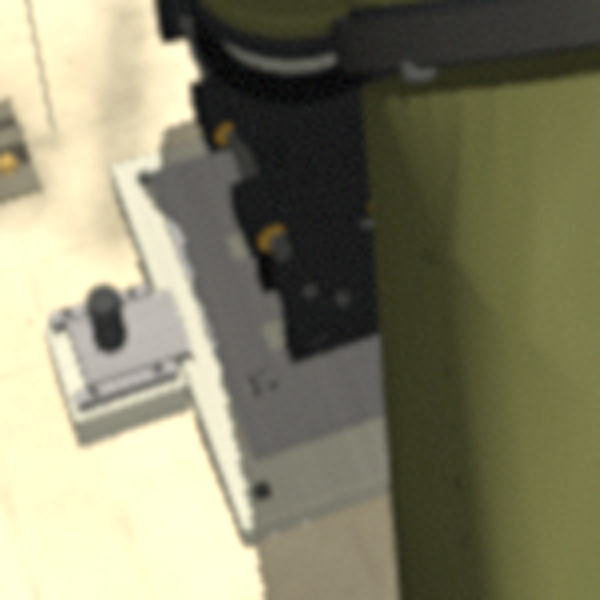

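The side view shows the mask lying on the bed with a pin filling the slot at (265,380). The depth gives its top at about 31 mm, so it is seated. I'll release it and rise, then check again.

{"api": "step_arm", "payload": {"series": [[-1.2, 0, 0, 0, 0, 0, 0.75], [0, 0, 0, 0, 0, 0, 0.6], [0, 0, 0, 0, 0, 0, 0.5], [0, 0, 10, 0, 0, 0, 0.5], [0, 0, 20, 0, 0, 0, 0.5], [0, 0, 25, 0, 0, 0, 0.5], [0, 0, 25, 0, 0, 0, 0.5], [0, -30, 20, 0, 0, 0, 0.5], [0, -45, 20, 0, 0, 0, 0.5], [0, -45, 20, 0, 0, 0, 0.5], [0, -45, 0, 0, 0, 0, 0.5], [0, -30, 0, 0, 0, 0, 0.5], [0, 0, 0, 0, 0, 0, 0.5]]}}

```text
clock: 9.35
tool_pos: [0.4653, -0.2901, 0.1862]
eef_rot: [0.72, 0.694, -0.001, 0.001]
contact_force: [-0.3, -0.7, 0.3]
opening: 0.497
finger_force: 0.0
```

```bash
python3 - <<'E'
from h import *
o=[]
for n in('top','side'):
    im,d,W,c=cloud(n)
    o.append(cv2.resize(im[205:305,225:325] if n=='top' else im[235:365,220:350],(400,400),interpolation=cv2.INTER_CUBIC))
    w=W.reshape(-1,3)
    for nm,x0,x1,y0,y1 in(('-x',.395,.425,-.12,-.06),('+x',.515,.535,-.12,-.06),('+y',.41,.53,-.055,-.042),('-y',.41,.53,-.135,-.12)):
        k=w[(w[:,2]>.015)&(w[:,2]<.05)&(w[:,0]>x0)&(w[:,0]<x1)&(w[:,1]>y0)&(w[:,1]<y1)]
        print(n,nm,len(k),np.median(k[:,2]).round(4) if len(k) else '')
    k=w[(w[:,2]>.064)&(w[:,2]<.08)&(w[:,0]>.43)&(w[:,0]<.5)&(w[:,1]>-.03)&(w[:,1]<.04)]
    print('post top',len(k),np.median(k,0).round(4) if len(k) else '')
cv2.imwrite('pics/z3.png',np.clip(np.hstack(o).astype(int)*5//4,0,255).astype(np.uint8))
E
```

```text
top -x 337 0.0308
top +x 234 0.0306
top +y 268 0.0305
top -y 306 0.0308
post top 34 [0.4618 0.0008 0.0721]
side -x 563 0.0309
side +x 295 0.031
side +y 457 0.031
side -y 491 0.0309
post top 69 [0.4595 0.0018 0.0723]
```

View pics/z3.png

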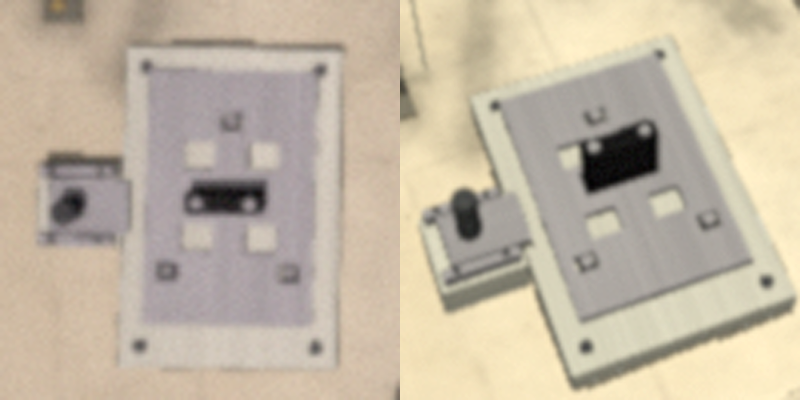

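Both views show the mask flush: its top is at 31 mm on all four sides, and all three pins are visible in its slots. The post is at zoom (67,205), near world (461.5, 2).

{"api": "step_arm", "payload": {"series": [[-0.5, 25, 0, 0, 0, 0, 0.5], [-0.5, 35, 0, 0, 0, 0, 0.5], [-0.5, 35, 0, 0, 0, 0, 0.5], [-0.5, 35, 0, 0, 0, 0, 0.5], [-0.5, 35, 0, 0, 0, 0, 0.5], [-0.5, 35, 0, 0, 0, 0, 0.5], [-0.5, 35, 0, 0, 0, 0, 0.5], [0, 35, 0, 0, 0, 0, 0.5], [0, 17, 0, 0, 0, 0, 0.5], [0, 5, 0, 0, 0, 0, 0.5], [0, 0, -30, 0, 0, 0, 0.5], [0, 0, -30, 0, 0, 0, 0.5], [0, 0, -10, 0, 0, 0, 0.5], [0, 0, 0, 0, 0, 0, 0.5], [0, 0, 0, 0, 0, 0, 0.5]]}}

```text
clock: 10.95
tool_pos: [0.4637, 0.008, 0.1164]
eef_rot: [0.716, 0.698, 0.0, 0.0]
contact_force: [0.8, -0.9, 0.1]
opening: 0.5
finger_force: 0.0
```

{"api": "step_arm", "payload": {"series": [[-2, -5, -10, 0, 0, 0, 0.5], [0, 0, -20, 0, 0, 0, 0.5], [0, 0, -20, 0, 0, 0, 0.5], [0, 0, -15, 0, 0, 0, 0.5], [0, 0, -8, 0, 0, 0, 0.5], [0, 0, 0, 0, 0, 0, 0.7], [0, 0, 0, 0, 0, 0, 0.8], [0, 0, 0, 0, 0, 0, 1], [0, 0, 0, 0, 0, 0, 1], [0, 0, 0, 0, 0, 0, 1], [0, 0, 0, 0, 0, 0, 1]], "force": 10}}

```text
clock: 12.05
tool_pos: [0.4634, 0.0032, 0.0434]
eef_rot: [0.717, 0.698, 0.002, 0.001]
contact_force: [4.0, -1.0, 5.7]
opening: 0.151
finger_force: 10.0
```

{"api": "step_arm", "payload": {"series": [[-0.5, -2, 0, 0, 0, 0, 1], [-0.2, -2, 0, 0, 0, 0, 1], [-0.1, -2, 0, 0, 0, 0, 1], [0, -2, 0, 0, 0, 0, 1], [-0.1, -2, 0, 0, 0, 0, 1], [0, -2, 0, 0, 0, 0, 1], [-0.1, -2, 0, 0, 0, 0, 1], [0, -2, 0, 0, 0, 0, 1], [0, 0, 0, 0, 0, 0, 1]], "force": 20}}

```text
clock: 12.95
tool_pos: [0.463, -0.0121, 0.0434]
eef_rot: [0.716, 0.698, 0.003, 0.001]
contact_force: [4.5, 0.5, 6.1]
opening: 0.147
finger_force: 20.0
```

{"api": "step_arm", "payload": {"series": [[0, -0.7, 0, 0, 0, 0, 1], [0, -0.7, 0, 0, 0, 0, 1], [0, 0, 0, 0, 0, 0, 1]]}}

```text
clock: 13.25
tool_pos: [0.463, -0.0132, 0.0434]
eef_rot: [0.716, 0.698, 0.003, 0.001]
contact_force: [4.6, 1.2, 6.1]
opening: 0.15
finger_force: 20.0
```

Still moving freely, so I'll push on gently until the force rises.

{"api": "step_arm", "payload": {"series": [[0, -0.8, 0, 0, 0, 0, 1], [0, -0.8, 0, 0, 0, 0, 1], [0, 0, 0, 0, 0, 0, 1]]}}

```text
clock: 13.55
tool_pos: [0.463, -0.0136, 0.0435]
eef_rot: [0.716, 0.698, 0.003, 0.001]
contact_force: [3.5, 2.6, 6.4]
opening: 0.147
finger_force: 20.0
```

{"api": "step_arm", "payload": {"series": [[0, -0.8, 0, 0, 0, 0, 1], [0, -0.8, 0, 0, 0, 0, 1], [0, 0, 0, 0, 0, 0, 1]]}}

```text
clock: 13.85
tool_pos: [0.463, -0.0136, 0.0435]
eef_rot: [0.715, 0.699, 0.004, -0.0]
contact_force: [2.7, 6.2, 7.5]
opening: 0.153
finger_force: 20.0
```

It's against the stop after 16.8 mm of travel. I'll back off the push, release and retreat.

{"api": "step_arm", "payload": {"series": [[0, 1.5, 0, 0, 0, 0, 1], [0, 0, 0, 0, 0, 0, 0.8], [0, 0, 0, 0, 0, 0, 0.6], [0, 0, 0, 0, 0, 0, 0.5], [0, 0, 0, 0, 0, 0, 0.5], [0, 0, 10, 0, 0, 0, 0.5], [0, 0, 25, 0, 0, 0, 0.5], [0, 0, 30, 0, 0, 0, 0.5], [0, 0, 35, 0, 0, 0, 0.5], [0, -30, 35, 0, 0, 0, 0.5], [0, -45, 0, 0, 0, 0, 0.5], [0, -45, 0, 0, 0, 0, 0.5], [0, -45, 0, 0, 0, 0, 0.5], [0, -45, 0, 0, 0, 0, 0.5], [0, -45, 0, 0, 0, 0, 0.5], [0, -20, 0, 0, 0, 0, 0.5], [0, 0, 0, 0, 0, 0, 0.5]]}}

```text
clock: 15.55
tool_pos: [0.4586, -0.2953, 0.1778]
eef_rot: [0.719, 0.695, -0.001, 0.0]
contact_force: [-0.5, 0.0, -0.2]
opening: 0.497
finger_force: 0.0
```

```bash
python3 - <<'E'
from h import *
o=[]
for n in('top','side'):
    im,d,W,c=cloud(n)
    o.append(cv2.resize(im[205:305,225:325] if n=='top' else im[235:365,220:350],(400,400),interpolation=cv2.INTER_CUBIC))
    w=W.reshape(-1,3)
    for nm,x0,x1,y0,y1 in(('-x',.395,.425,-.12,-.06),('+x',.515,.535,-.12,-.06),('-y',.41,.53,-.135,-.12)):
        k=w[(w[:,2]>.015)&(w[:,2]<.05)&(w[:,0]>x0)&(w[:,0]<x1)&(w[:,1]>y0)&(w[:,1]<y1)]
        print(n,nm,len(k),np.median(k[:,2]).round(4) if len(k) else '')
    k=w[(w[:,2]>.064)&(w[:,2]<.08)&(w[:,0]>.43)&(w[:,0]<.5)&(w[:,1]>-.04)&(w[:,1]<.04)]
    print('post top',len(k),np.median(k,0).round(4) if len(k) else '')
cv2.imwrite('pics/z4.png',np.clip(np.hstack(o).astype(int)*5//4,0,255).astype(np.uint8))
E
```

```text
top -x 338 0.0305
top +x 233 0.0304
top -y 303 0.0305
post top 35 [ 0.4617 -0.0164  0.0717]
side -x 565 0.031
side +x 301 0.031
side -y 484 0.031
post top 67 [ 0.4594 -0.015   0.0719]
```

View pics/z4.png

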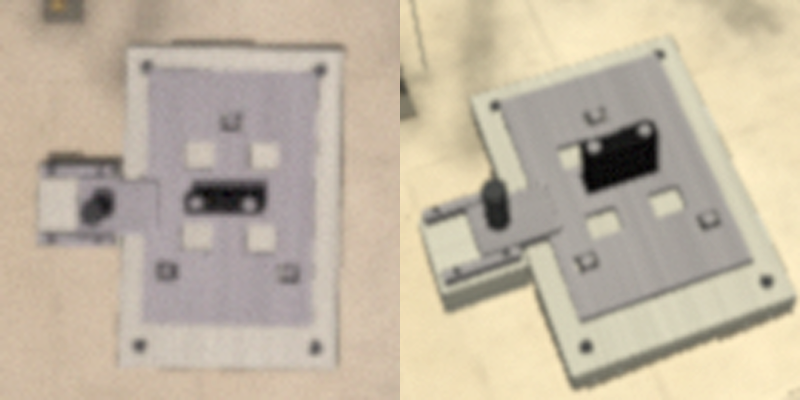

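The post has moved about 17 mm, the tongue covers the mask's edge at zoom (150,203), and the mask is still flush.

```bash
python3 -c "
from plant import r
print(r.finish_job())"
```

```text
the job is handed in; nothing more can be done
None
```

The mask is seated flush on all three pins, the keeper is pushed home against its stop, the arm is clear, and the job was handed in at about 16 s; no verdict came back.

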